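Pack the plaster dies for dispatch

TASK

Pack the finished plaster dies into the aluminium carrying case. First squeeze the two fins of the dust box's clip-on cover together to unclip it, lift it off and lay it flat, right way up, in the middle of the rubber mat; then stand every die, those from the dust box and those loose on the bench, upright in the case, only then shut the case's lid fully, and last turn the turnbutton square across the lid to secure it. Leave everything else on the bench where it is.

Things in the scene. Friction and masses are not known exactly. Their poses are not given: they have to be found in the camera images.
- box: dust box, grey plastic, fixed to the bench: 126 (x) x 176 (y) mm, 54 mm high, walls and floor 5 mm; origin at the centre of its underside, z up. Some dies stand in it, under the cover, in a row along its y axis. In the middle of its +x and -x walls a catch 44 mm long stands 6 mm inward at the rim; the cover's noses hold under them
- cover_grip (a point): white clip-on cover: plate 126 (x) x 176 (y) x 5 mm on the box's rim, a 12 mm skirt below, 200 g. Two upright pinch fins in its middle, side by side along its x, 28 mm wide (y), 32 mm high above the plate, 56 mm over their outer faces. Squeeze them together along x and, squeezing, lift straight up. Point: midway between the fins, 24 mm above the plate's top, 41 mm above the skirt's foot; z up
- tab_a (a joint): travel of the cover's +x pinch fin towards the middle, m: 0 at rest, 0.0065 at its firm stop (with both squeezed, 43 mm over the outer faces). Spring: 3 N at rest, 8 N at the stop. Its snap nose is free of the box's catch from 0.0045; unless both are, the cover does not come off
- tab_b (a joint): the same for the -x fin
- mat: thin dark rubber mat lying on the bench (fixed), 140 (x) x 190 (y) x 2 mm, for the cover; origin at the centre of its underside, x, y along its sides
- case: aluminium carrying case, fixed to the bench: open-topped box 116 (x) x 216 (y) mm, 56 mm high, walls and floor 5 mm; origin at the centre of its underside, z up, its front looks to its -x. Lid hinged along its far (+x) rim; turnbutton on a boss in front of the middle of its front wall
- lid (a joint): angle of the case's lid, rad: 0 shut flat on the rim, grows as it opens up and back, 1.9 at most; the hinge is stiff (about 0.2 N m), so the lid stays where it is left
- lid_hinge (a point): middle of the lid's hinge line (along the case's y), 56.5 mm above the bench; its axes are the lid's own: the lid, a plain plate 116 x 216 x 8 mm, reaches 116 mm along its -x from here and is 8 mm thick along its +z; the outer face is the one at +z
- lid_edge (a point): middle of the lid's free edge, on the outer face
- turnbutton (a joint): angle of the turnbutton, rad: 0 along the front wall (clear of the lid), grows anticlockwise seen from above, 1.57 (stop) square across the lid's front edge. Stays where it is left, light friction (0.06 N m)
- turn_grip (a point): the turnbutton: steel bar 56 mm long, 14 mm wide, 5 mm thick, underside 66 mm above the bench, turning about an upright axis; along it stands a finger-grip rib 44 mm long, 10 mm wide, its top 97 mm above the bench (the lid's top is at 64.5). The point is on the axis, in the rib, 88 mm above the bench; y lies along the bar, x across it
- die0_c (a point): plaster die: base 28 x 28 mm, 26 mm high, with a rounded tooth stump (21 mm wide, 14 mm high) on it, 40 mm high in all, 50 g. Grip it by two opposite flat sides of the base. The point is its centre, 20 mm above its underside; z up, x and y square to the base's sides. Starts in the dust box; may be absent
- die1_c (a point): plaster die: base 28 x 28 mm, 26 mm high, with a rounded tooth stump (21 mm wide, 14 mm high) on it, 40 mm high in all, 50 g. Grip it by two opposite flat sides of the base. The point is its centre, 20 mm above its underside; z up, x and y square to the base's sides. Starts in the dust box; may be absent
- die2_c (a point): plaster die: base 28 x 28 mm, 26 mm high, with a rounded tooth stump (21 mm wide, 14 mm high) on it, 40 mm high in all, 50 g. Grip it by two opposite flat sides of the base. The point is its centre, 20 mm above its underside; z up, x and y square to the base's sides. Starts in the dust box; may be absent
- die3_c (a point): plaster die: base 28 x 28 mm, 26 mm high, with a rounded tooth stump (21 mm wide, 14 mm high) on it, 40 mm high in all, 50 g. Grip it by two opposite flat sides of the base. The point is its centre, 20 mm above its underside; z up, x and y square to the base's sides. Starts loose on the open bench; may be absent
- die4_c (a point): plaster die: base 28 x 28 mm, 26 mm high, with a rounded tooth stump (21 mm wide, 14 mm high) on it, 40 mm high in all, 50 g. Grip it by two opposite flat sides of the base. The point is its centre, 20 mm above its underside; z up, x and y square to the base's sides. Starts loose on the open bench; may be absent
- burner: gas burner, brass foot 76 mm wide, 148 mm high; a bystander, origin at the underside's centre
- jar: glass jar, 56 mm wide, 70 mm high; a bystander, origin at the underside's centre
- bowl: rubber mixing bowl, 110 mm wide, 60 mm high; a bystander, origin at the underside's centre
- arch_model: plaster model of a tooth arch, 50 x 64 x 29 mm (not a die); a bystander, origin at the underside's centre
- wax_block: block of green wax, 42 x 24 x 18 mm; a bystander, origin at the underside's centre
- carver: wax carver, thin steel hand tool 160 mm long, 8 mm thick, lying on the bench; a bystander, origin at the underside's centre
- spray_bottle: white bottle, 60 mm wide, 100 mm high; a bystander, origin at the underside's centre
Mind the look-alikes: they are no part of the job. What is shaped like the part that bears cover_grip but red is not meant.

How it is judged:
By the outcome, as a careful person would: the job done as asked, in the order asked, and still so for the second after the job is handed in, with the robot touching nothing.
Of die0, die1, die2 only 2 to 3 are there at a start; the rules pass over those that are not, and their reading is None.
Of die3, die4 only 1 to 2 are there at a start; the rules pass over those that are not, and their reading is None.
At some moment in a run one of die3, die4 may be knocked a few centimetres aside while the robot is not near it.
It also fails if it takes over 210 s, if anything falls off the work surface, if the arm or the gripper's body presses on something with over 40 N, if the wrist force passes 120 N, or if a joint passes its speed limit or range.

ROBOT

A 6-joint arm with a two-finger parallel gripper is mounted at the origin on the work surface. World frame = base frame: x ahead of the robot, y to its left, z up, the work surface at z = 0. Lengths are in mm, angles in rad, forces in N, time in s.
With the tool pointing down it reaches from about 275 to 775 mm from the base axis. Payload 14.6 kg.
Tool frame: the origin (TCP) lies on the centre line of the jaws, within the pads' length; the fingertips stand 17 mm ahead of it and the grasp point (between the pads) lies 2 mm behind it; z points along the fingers, y is the direction in which the jaws open and shut (so a half turn about z gives the same grasp; the last joint's range is limited). The gripper opens to 85 mm and grips with 20 to 120 N. Pads are 22 mm wide; open, the fingers measure 114 mm over their backs; the gripper's body (76 mm by 85 mm) begins 54 mm behind the grasp point. The pads swing forward as they close: fully open they stand 13 mm farther back than shut.
Start: joints at [1.024, 0.263, -0.048, 1.259, 0, 1.415], TCP at [200.477, 485.219, 248.278] pointing down, gripper open.
Joint ranges: [-2.65, 2.65], [-0.89, 1.7], [-1.18, 1.37], [-2.13, 2.11], [-1.35, 1.29], [-3.14, 3.14]. Speed limits (rad/s): [1.89, 1.89, 2.57, 2.79, 3.14, 3.14].

INTERFACE

Orientations are given as a unit quaternion [w, x, y, z].
In Python, from rig import monitor, viewer, finish_job gives the robot as it stands.
- The arm moves only by the tool carry_out, never from a script. Its argument "series" is a list of rows, each a list of 7 numbers: the shift along the world's x, y, z in cm, then the turn, a rotation vector about the world's x, y, z in rad, then the closure, from 0 (fully open) to 1 (shut). A call has 1 to 20 rows; each row is the pose to reach, as a shift and turn from the pose commanded when the call began; what a row does not reach only later rows make up. A row lasts 1/8 s, in which the tool goes at most 62.5 mm and 10.7 degrees, less where a joint would pass 70% of its speed; a pose out of reach is approached as far as the arm can. A call with a gripper value outside its range is refused whole. The fingers move at their own pace and stop on an object; "newtons" is the grip in N (left out, the last holds). Time passes only in rows, so rows that repeat a pose let the fingers close. It gives the time, the measured TCP pose, the force and the opening at its end, in the units of the state.
- monitor.state(): the state, without advancing time (a new reading comes with each control period).
- viewer.read_camera(name): name is "scene" or "top"; returns a dict with "pixels" (480x640x3 uint8, blue, green, red), "depth" (480x640 float32, mm along the optical axis (not along the pixel's ray), 0 where there is no reading), "intrinsics" (3x3 intrinsics, pixels), "k1" (the pictures are not rectified: a ray, as slopes to the right and down, at radius r is drawn at 1 + k1 r^2 times it, then the intrinsics apply), "R" (3x3) and "t" (3): a world point X has camera coordinates R X + t. Camera axes: x right, y down, z forward; pixel columns grow to the right and rows downward; lengths in mm; the calibration is good to about 2 mm. A picture is of the moment at which its call begins.
- finish_job(): hands the job in, once; it reports no verdict.
The state is a dict: "time_s": time; "joints": joint angles; "joint_velocities": joint speeds; "joint_efforts": joint torques, N m; "tcp_pos": TCP position; "eef_rot": TCP orientation; "wrist_force": force on the tool from outside, world axes, zero at the start; "torque": the same for the moment, N m; "opening": opening from 0.0 (shut) to 1.0 (fully open).
Only numpy, scipy, OpenCV 4.12 (cv2) and the standard library are available. Lean on these libraries where they do the work, as an engineer would, in place of code of your own. Each camera call takes 0.05 s, during which the arm holds its last target. There are 200 camera calls.

## Working session

There is one attempt and no reset: what is moved stays moved. The work goes in short steps, Python scripts to look and compute and a tool call to move; the robot and the scene stay as the last step left them, time stands still between calls to the robot, and variables do not carry over. Pictures are saved under pics/ and viewed, about 12 in all and at most 16, crops included, and the job is handed in when it is done.

Besides the shell and the picture viewer there is one more tool, called after "Emit:" by a JSON object that holds its "fn" and its "kwargs", one argument or row to a line. carry_out: Moves the arm, as the interface text tells. Its arguments: {"type":"object","properties":{"series":{"type":"array"},"newtons":{"type":"number"}},"required":["series"]}

```bash
mkdir -p pics; ls; cat > h.py <<'E'
import numpy as np, cv2, sys
sys.path.insert(0,'.')
from rig import monitor, viewer
def cam(n):
    c=viewer.read_camera(n); np.savez('%s.npz'%n,**c); return c
def load(n): return dict(np.load('%s.npz'%n))
def rays(c,uv):
    uv=np.asarray(uv,float).reshape(-1,1,2)
    K=np.asarray(c['intrinsics'],float); d=np.array([float(c['k1']),0,0,0])
    n=cv2.undistortPoints(uv,K,d,None,None)[:,0]
    return np.c_[n,np.ones(len(n))]
def onplane(c,uv,z):
    R=np.asarray(c['R']);t=np.asarray(c['t']); o=-R.T@t; d=rays(c,uv)@R
    s=(z-o[2])/d[:,2]; return o+s[:,None]*d
def bydepth(c,uv):
    R=np.asarray(c['R']);t=np.asarray(c['t']); uv=np.asarray(uv).reshape(-1,2)
    D=np.asarray(c['depth'])[uv[:,1].astype(int),uv[:,0].astype(int)]
    return (rays(c,uv)*D[:,None]-t)@R
def cloud(c):
    v,u=np.mgrid[0:480,0:640]; return bydepth(c,np.c_[u.ravel(),v.ravel()]).reshape(480,640,3)
def proj(c,X):
    R=np.asarray(c['R']);K=np.asarray(c['intrinsics'],float)
    return cv2.projectPoints(np.asarray(X,float).reshape(-1,1,3),cv2.Rodrigues(R)[0],np.asarray(c['t'],float),K,np.array([float(c['k1']),0,0,0]))[0][:,0]
E
python3 - <<'E'
from h import *
for n in('scene','top'):
    c=cam(n); cv2.imwrite(f'pics/{n}0.png',c['pixels']); print(n,c['k1'],c['intrinsics'],-np.asarray(c['R']).T@c['t'],c['R'])
print(monitor.state())
E
```

```text
pics
scene 0.03519630596994591 [[491.19558412   0.         313.42585067]
 [  0.         491.19558412 240.42532866]
 [  0.           0.           1.        ]] [1423.89151536  507.83746796  728.52760485] [[-0.50732773  0.86150161 -0.02082203]
 [ 0.47504817  0.25942718 -0.84084884]
 [-0.71899083 -0.4364774  -0.54086936]]
top -0.09360133009128502 [[523.31584858   0.         320.22215216]
 [  0.         523.31584858 245.44933572]
 [  0.           0.           1.        ]] [ 311.90676862  -39.46637258 1474.25169579] [[ 2.57643074e-04 -9.99997105e-01 -2.39259093e-03]
 [-9.88343816e-01  1.09604278e-04 -1.52238268e-01]
 [ 1.52238089e-01  2.40392558e-03 -9.88340926e-01]]
{'time_s': 0.1, 'joints': array([ 1.02371911e+00,  2.63477726e-01, -4.88789690e-02,  1.25938925e+00,
       -2.80902005e-05,  1.41551729e+00]), 'joint_velocities': array([-0.0020338 , -0.00022965,  0.00146605, -0.00066827,  0.00195892,
        0.000116  ]), 'joint_efforts': array([-3.46502333e-03, -6.38582826e+01,  3.85060036e+01,  1.01834405e-02,
       -2.93204239e-04, -8.92553828e-06]), 'tcp_pos': array([200.35187337, 485.0172259 , 247.86978974]), 'eef_rot': array([-1.50148248e-04,  1.94648479e-01,  9.80872950e-01, -4.50661591e-04]), 'wrist_force': array([ 0.35579631,  0.069663  , -0.07522848]), 'torque': array([ 0.02341754, -0.04323828,  0.04687066]), 'opening': 0.9991976161925489}
```

View pics/top0.png

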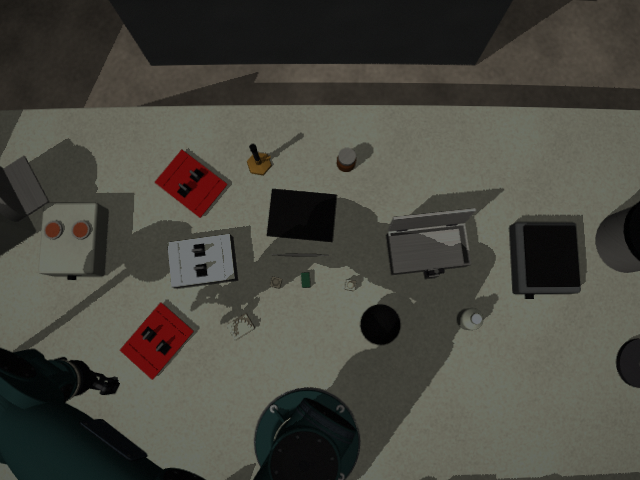

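View pics/scene0.png

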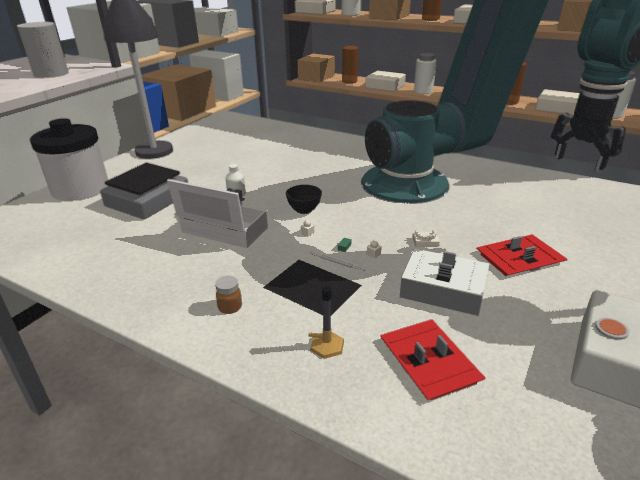

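The white cover is at top (201,260), scene (446,275). Its look-alikes are the red ones at top (192,182) and (157,340), which are excluded. The mat is at top (302,215) and the case at (430,248) with its turnbutton at (434,273). The loose dies are near (278,282) and (350,284), the arch model at (242,322) and the wax at (306,279). I'll measure next and confirm with one crop.

```bash
python3 - <<'E'
from h import *
c=load('top'); P=cloud(c); img=c['pixels']; D=c['depth']
print('bench z', np.median(P[300:340,520:600,2]), (D==0).mean())
def rect(name,mask,z,roi):
    m=np.zeros((480,640),np.uint8); x0,y0,x1,y1=roi; m[y0:y1,x0:x1]=mask[y0:y1,x0:x1]
    n,l,s,ce=cv2.connectedComponentsWithStats(m)
    for i in range(1,n):
        if s[i,4]<15: continue
        vu=np.argwhere(l==i); zz=P[l==i][:,2]
        X=onplane(c,vu[:,::-1]+0.0,z)[:,:2].astype(np.float32)
        print(name,'px',ce[i].round(1),s[i,4],'rect',[np.round(a,1) for a in cv2.minAreaRect(X)],'z',np.percentile(zz,[5,50,95]).round(1))
Z=P[:,:,2]; g=img.max(2); 
rect('cover',((Z>50)&(Z<66)&(g>90)).astype(np.uint8),59,(150,220,250,300))
rect('fins',((Z>75)&(Z<100)).astype(np.uint8),91,(150,220,250,300))
rect('mat',((g<40)&(abs(Z)<12)).astype(np.uint8),2,(255,180,345,250))
rect('rim',((Z>46)&(Z<62)).astype(np.uint8),56,(370,200,490,285))
rect('lid',((Z>75)).astype(np.uint8),100,(370,195,490,250))
rect('turn',((Z>62)).astype(np.uint8),97,(410,255,460,285))
rect('dies',((Z>18)&(Z<60)).astype(np.uint8),26,(262,268,365,300))
rect('bowl',((Z>10)).astype(np.uint8),60,(355,300,405,350))
rect('jar',((Z>10)).astype(np.uint8),60,(330,140,370,180))
rect('arch',((Z>10)).astype(np.uint8),29,(225,305,260,345))
a=cv2.resize(img[225:300,155:255],None,fx=4,fy=4,interpolation=2)
b=cv2.resize(img[260:300,260:370],None,fx=4,fy=4,interpolation=2)
d=cv2.resize(img[200:290,380:480],None,fx=4,fy=4,interpolation=2)
o=np.zeros((540,800,3),np.uint8); o[:300,:400]=a; o[:360,400:]=d; o[370:530,:440]=b
cv2.imwrite('pics/crop1.png',np.clip(o*1.6,0,255).astype(np.uint8))
E
```

```text
bench z -0.5421281964515021 0.0040104166666666665
cover px [199.8 260.1] 2332 rect [array([489.8, 293. ]), array([125. , 174.9]), np.float64(7.8)] z [54.5 59.4 64.2]
fins px [197.1 249.8] 39 rect [array([513. , 294.8]), array([ 9.3, 27.8]), np.float64(8.2)] z [76.6 89.6 94.4]
fins px [198.6 268. ] 43 rect [array([464. , 289.2]), array([ 9.5, 30. ]), np.float64(8.2)] z [78.4 88.9 95.2]
mat px [301.8 215.1] 3125 rect [array([627.9,  17.3]), array([189.5, 140.7]), np.float64(84.7)] z [-3.4  2.   7. ]
rim px [429.8 246.9] 558 rect [array([ 524.3, -336.2]), array([121.6, 217.6]), np.float64(6.3)] z [48.4 55.1 60.4]
lid px [431.1 218.3] 1003 rect [array([ 596.8, -337.7]), array([ 35.1, 239.6]), np.float64(6.5)] z [ 82.1 140.1 173.7]
turn px [433.6 272.3] 129 rect [array([ 451.9, -337.6]), array([20.8, 55.1]), np.float64(7.0)] z [ 64.1  92.1 100.7]
dies px [305.1 276.5] 33 rect [array([448.9,   6.2]), array([28. , 15.5]), np.float64(60.3)] z [18.2 19.9 23.4]
dies px [275.6 282. ] 100 rect [array([432.7,  88. ]), array([27.8, 27.2]), np.float64(78.8)] z [22.5 29.3 42.6]
dies px [350.3 284.7] 103 rect [array([ 425. , -119.3]), array([27.8, 28.3]), np.float64(80.2)] z [20.1 29.3 42.5]
dies px [304.6 284.2] 20 rect [array([425.6,   6.2]), array([13.9, 16.6]), np.float64(0.3)] z [18.5 20.4 23.3]
bowl px [380.3 324.1] 1005 rect [array([ 316.9, -196.4]), array([102.2, 106.6]), np.float64(89.5)] z [12.1 31.8 62. ]
jar px [346.4 159. ] 375 rect [array([ 777.5, -109.9]), array([67.6, 53.6]), np.float64(0.0)] z [23.6 67.6 74.5]
arch px [240.3 326.1] 418 rect [array([310.9, 183.9]), array([51.4, 64.2]), np.float64(31.1)] z [13.1 19.7 31.5]
```

View pics/crop1.png

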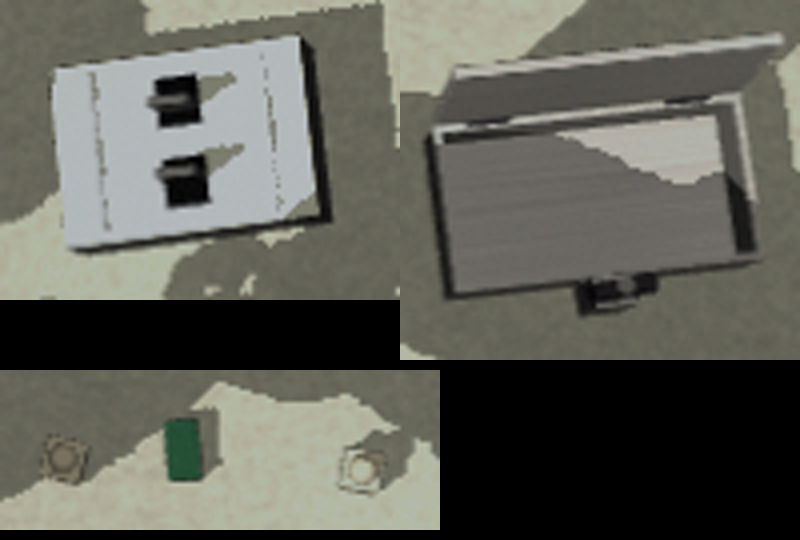

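The crop confirms the white cover (black-slotted fins), the two stumped dies and the green wax. The measured sizes match: 125x175 for the cover, 28x28 for each die, 140x190 for the mat. I'll go above the cover first.

Emit:
{"fn": "carry_out", "kwargs": {
  "series": [
    [10, -6, -5, 0, 0, -0.4, 0],
    [20, -12, -8, 0, 0, -0.8, 0],
    [28.88, -19.26, -10.8, 0, 0, -1.047, 0],
    [28.88, -19.26, -10.8, 0, 0, -1.047, 0],
    [28.88, -19.26, -10.8, 0, 0, -1.047, 0],
    [28.88, -19.26, -10.8, 0, 0, -1.047, 0],
    [28.88, -19.26, -10.8, 0, 0, -1.047, 0],
    [28.88, -19.26, -10.8, 0, 0, -1.047, 0],
    [28.88, -19.26, -10.8, 0, 0, -1.047, 0],
    [28.88, -19.26, -10.8, 0, 0, -1.047, 0],
    [28.88, -19.26, -10.8, 0, 0, -1.047, 0],
    [28.88, -19.26, -10.8, 0, 0, -1.047, 0]
  ],
  "newtons": 30
}}

```text
time_s: 1.6
tcp_pos: [489.1, 292.8, 140.4]
eef_rot: [0.0, 0.659, 0.752, 0.0]
wrist_force: [0.8, 0.9, -0.7]
opening: 0.998
```

Emit:
{"fn": "carry_out", "kwargs": {
  "series": [
    [0, 0, -3, 0, 0, 0, 0],
    [0, 0, -5, 0, 0, 0, 0],
    [0, 0, -5.8, 0, 0, 0, 0],
    [0, 0, -5.8, 0, 0, 0, 0],
    [0, 0, -5.8, 0, 0, 0, 0.3],
    [0, 0, -5.8, 0, 0, 0, 0.6],
    [0, 0, -5.8, 0, 0, 0, 1],
    [0, 0, -5.8, 0, 0, 0, 1],
    [0, 0, -5.8, 0, 0, 0, 1],
    [0, 0, -5.8, 0, 0, 0, 1],
    [0, 0, -5.8, 0, 0, 0, 1],
    [0, 0, -5.8, 0, 0, 0, 1]
  ],
  "newtons": 30
}}

```text
time_s: 3.1
tcp_pos: [489.7, 292.9, 83.6]
eef_rot: [0.0, 0.659, 0.752, 0.001]
wrist_force: [-3.1, -0.2, 13.5]
opening: 0.485
```

Emit:
{"fn": "carry_out", "kwargs": {
  "series": [
    [0, 0, 0.5, 0, 0, 0, 1],
    [0, 0, 1, 0, 0, 0, 1],
    [0, 0, 2, 0, 0, 0, 1],
    [0, 0, 4, 0, 0, 0, 1],
    [0, 0, 6, 0, 0, 0, 1],
    [0, 0, 8, 0, 0, 0, 1],
    [0, 0, 9, 0, 0, 0, 1],
    [0, 0, 9, 0, 0, 0, 1],
    [0, 0, 9, 0, 0, 0, 1]
  ]
}}

```text
time_s: 4.22
tcp_pos: [488.9, 292.5, 171.6]
eef_rot: [-0.0, 0.659, 0.752, -0.001]
wrist_force: [-0.2, 0.6, -2.1]
opening: 0.482
```

```bash
python3 - <<'E'
from h import *
c=cam('scene'); cv2.imwrite('pics/s1.png',c['pixels'][130:430,200:600]); print(monitor.state()['wrist_force'])
E
```

```text
[-0.01340181  0.21350091 -2.50773309]
```

View pics/s1.png

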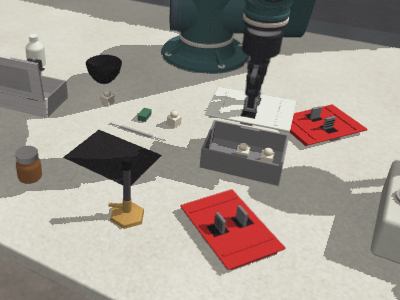

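The cover is off and hanging level. Dies show in the box at crop (243,148) and (268,153). Next I carry the cover to the mat.

Emit:
{"fn": "carry_out", "kwargs": {
  "series": [
    [1, -3, 0, 0, 0, -0.03, 1],
    [3, -7, 0, 0, 0, -0.06, 1],
    [5, -11, 0, 0, 0, -0.1, 1],
    [7, -15, 0, 0, 0, -0.14, 1],
    [9, -19, 0, 0, 0, -0.18, 1],
    [11, -23, 0, 0, 0, -0.2, 1],
    [13, -26, -1, 0, 0, -0.225, 1],
    [13.86, -27.53, -3, 0, 0, -0.225, 1],
    [13.86, -27.53, -6, 0, 0, -0.225, 1],
    [13.86, -27.53, -9, 0, 0, -0.225, 1],
    [13.86, -27.53, -11, 0, 0, -0.225, 1],
    [13.86, -27.53, -12, 0, 0, -0.225, 1],
    [13.86, -27.53, -12.2, 0, 0, -0.225, 1],
    [13.86, -27.53, -12.2, 0, 0, -0.225, 1],
    [13.86, -27.53, -12.2, 0, 0, -0.225, 1]
  ]
}}

```text
time_s: 6.15
tcp_pos: [628.3, 17.3, 51.0]
eef_rot: [0.0, 0.739, 0.673, 0.0]
wrist_force: [-0.3, 1.0, -1.4]
opening: 0.483
```

```bash
python3 - <<'E'
from h import *
c=cam('scene'); cv2.imwrite('pics/s2.png',cv2.resize(c['pixels'][220:360,200:420],None,fx=3,fy=3))
c=cam('top'); P=cloud(c); Z=P[:,:,2]; g=c['pixels'].min(2)
m=((Z>9)&(Z<32)&(g>60)).astype(np.uint8); m[:170]=0;m[262:]=0;m[:,:250]=0;m[:,360:]=0
X=onplane(c,np.argwhere(m>0)[:,::-1],20)[:,:2].astype(np.float32); print(m.sum(),cv2.minAreaRect(X),np.median(Z[m>0]))
# box dies
m=((Z>22)&(Z<52)).astype(np.uint8); m[:225]=0;m[295:]=0;m[:,:160]=0;m[:,250:]=0
cv2.imwrite('pics/boxtop.png',np.clip(1.7*cv2.resize(c['pixels'][215:300,155:255],None,fx=6,fy=6,interpolation=2),0,255).astype(np.uint8))
E
```

```text
578 ((589.2940063476562, -79.87628936767578), (118.30529022216797, 182.30426025390625), 82.9224853515625) 25.859034520854756
```

View pics/s2.png

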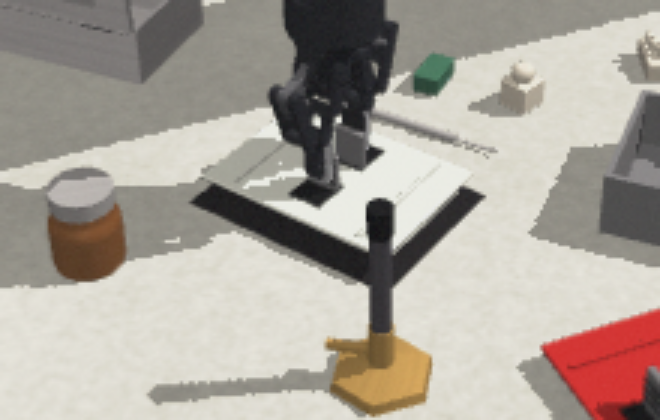

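View pics/boxtop.png

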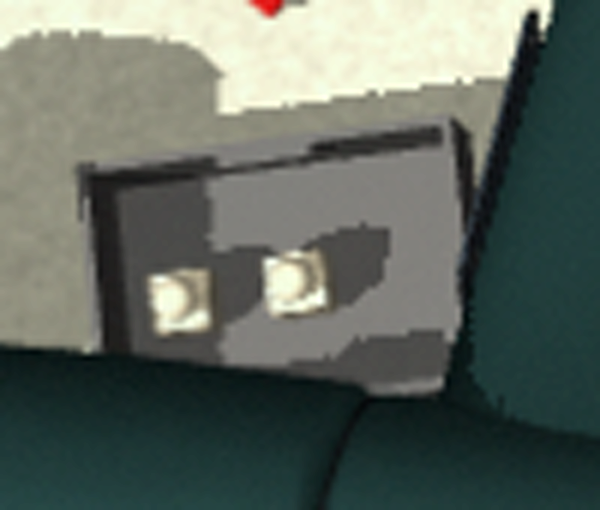

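The cover hangs level over the mat. The box top view shows two dies, crop (180,300) and (295,283), and an empty third place. I'll lower and release.

Emit:
{"fn": "carry_out", "kwargs": {
  "series": [
    [0, 0, -0.4, 0, 0, 0, 1],
    [0, 0, -0.7, 0, 0, 0, 1],
    [0, 0, -0.75, 0, 0, 0, 1],
    [0, 0, -0.75, 0, 0, 0, 1],
    [0, 0, -0.75, 0, 0, 0, 0.4],
    [0, 0, -0.75, 0, 0, 0, 0.2],
    [0, 0, -0.75, 0, 0, 0, 0.1],
    [0, 0, -0.75, 0, 0, 0, 0.1],
    [0, 0, 1, 0, 0, 0, 0.1],
    [0, 0, 4, 0, 0, 0, 0.1],
    [0, 0, 8, 0, 0, 0, 0.1],
    [0, 0, 13, 0, 0, 0, 0.3],
    [0, 0, 13, 0, 0, 0, 0.3]
  ]
}}

```text
time_s: 7.88
tcp_pos: [629.5, 17.2, 183.9]
eef_rot: [0.002, 0.739, 0.673, 0.002]
wrist_force: [0.0, 0.0, -1.1]
opening: 0.699
```

Emit:
{"fn": "carry_out", "kwargs": {
  "series": [
    [-5, -4, 0, 0, 0, -0.04, 0.3],
    [-10, -7, 0, 0, 0, -0.079, 0.3],
    [-15, -10, -1, 0, 0, -0.079, 0.3],
    [-20.29, -13.66, -4, 0, 0, -0.079, 0.3],
    [-20.29, -13.66, -4, 0, 0, -0.079, 0.3],
    [-20.29, -13.66, -4, 0, 0, -0.079, 0.3],
    [-20.29, -13.66, -4, 0, 0, -0.079, 0.3]
  ]
}}

```text
time_s: 8.75
tcp_pos: [426.2, -119.1, 140.6]
eef_rot: [0.0, 0.765, 0.644, 0.0]
wrist_force: [0.5, -0.2, -0.9]
opening: 0.702
```

```bash
cat >> h.py <<'E'
def rects(c,P,mask,z,roi,name='',amin=15):
    m=np.zeros((480,640),np.uint8); x0,y0,x1,y1=roi; m[y0:y1,x0:x1]=mask[y0:y1,x0:x1]
    n,l,s,ce=cv2.connectedComponentsWithStats(m)
    for i in range(1,n):
        if s[i,4]<amin: continue
        vu=np.argwhere(l==i)
        X=onplane(c,vu[:,::-1],z)[:,:2].astype(np.float32)
        print(name,'px',ce[i].round(1),s[i,4],[np.round(a,1) for a in cv2.minAreaRect(X)],'z',np.percentile(P[l==i][:,2],[5,50,95]).round(1))
E
python3 - <<'E'
from h import *
c=cam('top'); s=cam('scene'); P=cloud(c); Z=P[:,:,2]; img=c['pixels'].astype(int); g=img.min(2)
rects(c,P,(Z>12)&(Z<30)&(g>70),19,(255,170,350,255),'cover',200)
rects(c,P,(Z>38)&(Z<55)&(g>100),45,(160,225,250,295),'boxdie top')
rects(c,P,(Z>20)&(Z<55)&(g>100),31,(160,225,250,295),'boxdie')
rects(c,P,(Z>46)&(Z<62),54,(155,220,255,300),'boxrim',100)
rects(c,P,(Z>18)&(Z<60),26,(262,268,290,300),'dieA')
rects(c,P,(Z>18)&(Z<60),26,(330,268,365,300),'dieB')
PS=cloud(s); 
for nm,PP in(('top',P),('scene',PS)):
    Q=PP.reshape(-1,3); 
    for nm2,(x,y) in dict(A=(432.7,88),B=(425,-119.3)).items():
        q=Q[(np.hypot(Q[:,0]-x,Q[:,1]-y)<45)&(Q[:,2]>32)&(Q[:,2]<46)]; print(nm,nm2,len(q),q.mean(0).round(1) if len(q) else '')
    # case rim points 
    q=Q[(Q[:,2]>50)&(Q[:,2]<61)&(Q[:,0]>440)&(Q[:,0]<610)&(Q[:,1]>-470)&(Q[:,1]<-210)].astype(np.float32)
    th=np.deg2rad(6.4); xx=q[:,0]*np.cos(th)+q[:,1]*np.sin(th); yy=-q[:,0]*np.sin(th)+q[:,1]*np.cos(th)
    print(nm,'case ',len(q),[np.round(np.percentile(a,[1,3,97,99]),1) for a in(xx,yy)])
    q=Q[(Q[:,2]>93)&(Q[:,2]<101)&(Q[:,0]>420)&(Q[:,0]<480)&(Q[:,1]>-380)&(Q[:,1]<-300)].astype(np.float32); print('rib',len(q),q.mean(0),cv2.minAreaRect(q[:,:2]))
    q=Q[(Q[:,2]>80)&(Q[:,0]>540)&(Q[:,0]<680)&(Q[:,1]>-490)&(Q[:,1]<-210)&(Q[:,2]<200)]
    xx=q[:,0]*np.cos(th)+q[:,1]*np.sin(th); print('lid slope',np.polyfit(q[:,2],xx,1),np.percentile(q[:,2],[1,99]), np.percentile(xx,[1,99]))
E
```

```text
cover px [301.6 214.6] 2349 [array([625.6,  17.1]), array([174.7, 125.2]), np.float64(84.7)] z [14.3 19.1 24.6]
boxdie top px [201.8 261.5] 23 [array([486. , 290.9]), array([16.7, 11.2]), np.float64(1.9)] z [39.5 44.2 46.9]
boxdie top px [182.5 264.8] 18 [array([477.4, 345.2]), array([11.4,  8.4]), np.float64(2.2)] z [40.4 43.6 47.3]
boxdie px [202.7 262.7] 42 [array([488.3, 289.5]), array([25. , 23.3]), np.float64(9.1)] z [28.8 39.9 46.7]
boxdie px [183.5 266.2] 30 [array([476.2, 343.2]), array([16.9, 20.3]), np.float64(0.1)] z [28.2 41.  47.1]
boxrim px [199.8 260.4] 562 [array([489.5, 292.4]), array([127.6, 177.8]), np.float64(7.9)] z [48.1 53.8 58.7]
dieA px [275.6 282.1] 103 [array([432.3,  87.8]), array([27.8, 27.6]), np.float64(76.1)] z [21.7 28.5 42.1]
top A 40 [431.6  88.1  38.5]
top B 0 
top case  420 [array([403.5, 423.5, 542.2, 542.6]), array([-501.5, -501. , -288.8, -285.8])]Traceback (most recent call last):
  File "<stdin>", line 18, in <module>
cv2.error: OpenCV(4.12.0) /io/opencv/modules/imgproc/src/convhull.cpp:143: error: (-215:Assertion failed) total >= 0 && (depth == CV_32F || depth == CV_32S) in function 'convexHull'
```

```bash
python3 - <<'E'
from h import *
th=np.deg2rad(6.4); r=lambda q:(q[:,0]*np.cos(th)+q[:,1]*np.sin(th), -q[:,0]*np.sin(th)+q[:,1]*np.cos(th))
for n in('scene','top'):
    c=load(n); P=cloud(c); Q=P.reshape(-1,3)
    for x,y in((432,88),(425,-119.3)):
        q=Q[(np.hypot(Q[:,0]-x,Q[:,1]-y)<40)&(Q[:,2]>30)&(Q[:,2]<44)]; print(n,len(q),q.mean(0).round(1) if len(q) else '')
    q=Q[(Q[:,2]>64)&(Q[:,2]<102)&(Q[:,0]>420)&(Q[:,0]<480)&(Q[:,1]>-390)&(Q[:,1]<-290)]; print('turn',len(q)); 
    if len(q):
        a,b=r(q); print(np.percentile(a,[2,98]),np.percentile(b,[2,98]))
    q=Q[(Q[:,2]>75)&(Q[:,0]>540)&(Q[:,0]<680)&(Q[:,1]>-490)&(Q[:,1]<-210)&(Q[:,2]<200)]
    a,b=r(q); print('lid',len(q),np.polyfit(q[:,2],a,1),np.percentile(q[:,2],[1,99]),np.percentile(a,[1,99]),np.percentile(b,[1,99]))
    q=Q[(Q[:,2]>51)&(Q[:,2]<60)&(Q[:,0]>430)&(Q[:,0]<610)&(Q[:,1]>-480)&(Q[:,1]<-210)]
    a,b=r(q); k=(a>455); h,e=np.histogram(a,bins=np.arange(400,560,5)); print('rimx',list(zip(e.astype(int),h))); h,e=np.histogram(b[k],bins=np.arange(-510,-260,5)); print('rimy',list(zip(e.astype(int),h)))
E
```

```text
scene 33 [438.4  91.9  35.1]
scene 30 [ 431.4 -114.    35.1]
turn 78
[409.40846622 423.37340204] [-410.7674059 -362.6546599]
lid 2149 [6.95320571e-02 5.47347154e+02] [ 76.43686508 169.89824269] [549.50544301 562.11265638] [-496.33516831 -283.47872954]
rimx [(np.int64(400), np.int64(0)), (np.int64(405), np.int64(1)), (np.int64(410), np.int64(3)), (np.int64(415), np.int64(1)), (np.int64(420), np.int64(0)), (np.int64(425), np.int64(22)), (np.int64(430), np.int64(17)), (np.int64(435), np.int64(3)), (np.int64(440), np.int64(1)), (np.int64(445), np.int64(3)), (np.int64(450), np.int64(1)), (np.int64(455), np.int64(3)), (np.int64(460), np.int64(2)), (np.int64(465), np.int64(3)), (np.int64(470), np.int64(3)), (np.int64(475), np.int64(2)), (np.int64(480), np.int64(5)), (np.int64(485), np.int64(2)), (np.int64(490), np.int64(4)), (np.int64(495), np.int64(3)), (np.int64(500), np.int64(3)), (np.int64(505), np.int64(2)), (np.int64(510), np.int64(1)), (np.int64(515), np.int64(6)), (np.int64(520), np.int64(1)), (np.int64(525), np.int64(3)), (np.int64(530), np.int64(4)), (np.int64(535), np.int64(3)), 
[... 3616 characters left out ...]
0), np.int64(3)), (np.int64(-375), np.int64(3)), (np.int64(-370), np.int64(4)), (np.int64(-365), np.int64(2)), (np.int64(-360), np.int64(5)), (np.int64(-355), np.int64(4)), (np.int64(-350), np.int64(4)), (np.int64(-345), np.int64(4)), (np.int64(-340), np.int64(3)), (np.int64(-335), np.int64(2)), (np.int64(-330), np.int64(2)), (np.int64(-325), np.int64(3)), (np.int64(-320), np.int64(3)), (np.int64(-315), np.int64(2)), (np.int64(-310), np.int64(4)), (np.int64(-305), np.int64(5)), (np.int64(-300), np.int64(3)), (np.int64(-295), np.int64(6)), (np.int64(-290), np.int64(14)), (np.int64(-285), np.int64(1)), (np.int64(-280), np.int64(0)), (np.int64(-275), np.int64(0)), (np.int64(-270), np.int64(0))]
```

Case centre is (524.8,-336.6) at yaw 6.4°, and the lid stands near 95°. The cover sits at (625.6,17.1) on the mat centre (627.9,17.3). Next is die B.

Emit:
{"fn": "carry_out", "kwargs": {
  "series": [
    [0, 0, -5, 0, 0, 0, 0.3],
    [0, 0, -9, 0, 0, 0, 0.3],
    [0, 0, -11.5, 0, 0, 0, 0.3],
    [0, 0, -11.8, 0, 0, 0, 0.3],
    [0, 0, -11.8, 0, 0, 0, 0.3],
    [0, 0, -11.8, 0, 0, 0, 0.6],
    [0, 0, -11.8, 0, 0, 0, 0.9],
    [0, 0, -11.8, 0, 0, 0, 0.9],
    [0, 0, -11.8, 0, 0, 0, 0.9],
    [0, 0, -11.8, 0, 0, 0, 0.9]
  ],
  "newtons": 30
}}

```text
time_s: 10.1
tcp_pos: [425.5, -119.5, 23.2]
eef_rot: [0.001, 0.765, 0.644, 0.0]
wrist_force: [-1.2, 1.2, 9.4]
opening: 0.321
```

Emit:
{"fn": "carry_out", "kwargs": {
  "series": [
    [0, 0, 2, 0, 0, 0, 0.9],
    [0, 0, 6, 0, 0, 0, 0.9],
    [0, 0, 11, 0, 0, 0, 0.9],
    [2, -6, 12, 0, 0, 0.1, 0.9],
    [4, -12, 12, 0, 0, 0.2, 0.9],
    [6, -18, 12, 0, 0, 0.283, 0.9],
    [8, -24, 12, 0, 0, 0.283, 0.9],
    [10, -29.3, 12, 0, 0, 0.283, 0.9],
    [10, -29.3, 12, 0, 0, 0.283, 0.9],
    [10, -29.3, 9, 0, 0, 0.283, 0.9],
    [10, -29.3, 5, 0, 0, 0.283, 0.9],
    [10, -29.3, 2, 0, 0, 0.283, 0.9],
    [10, -29.3, 1, 0, 0, 0.283, 0.9],
    [10, -29.3, 0.65, 0, 0, 0.283, 0.9],
    [10, -29.3, 0.55, 0, 0, 0.283, 0.9],
    [10, -29.3, 0.55, 0, 0, 0.283, 0.9]
  ]
}}

```text
time_s: 12.1
tcp_pos: [525.3, -412.6, 28.7]
eef_rot: [0.001, 0.667, 0.745, -0.0]
wrist_force: [0.6, -0.4, -0.3]
opening: 0.317
```

Emit:
{"fn": "carry_out", "kwargs": {
  "series": [
    [0, 0, -0.07, 0, 0, 0, 0.9],
    [0, 0, -0.07, 0, 0, 0, 0.55],
    [0, 0, -0.07, 0, 0, 0, 0.48],
    [0, 0, -0.07, 0, 0, 0, 0.48],
    [0, 0, 1, 0, 0, 0, 0.48],
    [0, 0, 4, 0, 0, 0, 0.48],
    [0, 0, 8, 0, 0, 0, 0.48],
    [0, 0, 12, 0, 0, 0, 0.4],
    [-2, 6, 12, 0, 0, 0, 0.3],
    [-4, 12, 12, 0, 0, 0, 0.3],
    [-6, 18, 12, 0, 0, -0.1, 0.3],
    [-8, 24, 12, 0, 0, -0.2, 0.3],
    [-9, 28, 12, 0, 0, -0.33, 0.3],
    [-9, 28, 12, 0, 0, -0.33, 0.3]
  ]
}}

```text
time_s: 13.85
tcp_pos: [433.9, -130.0, 148.5]
eef_rot: [0.0, 0.78, 0.626, -0.0]
wrist_force: [0.5, -0.7, -0.4]
opening: 0.703
```

```bash
python3 - <<'E'
from h import *
c=cam('top'); P=cloud(c); Z=P[:,:,2]; g=c['pixels'].min(2)
rects(c,P,(Z>18)&(Z<60)&(g>40),26,(262,268,300,310),'dieA')
rects(c,P,(Z>15)&(Z<50),31,(390,225,470,270),'case')
rects(c,P,(Z>18)&(Z<50)&(g>90),31,(160,225,250,295),'boxdie')
cv2.imwrite('pics/t3.png',np.clip(1.6*c['pixels'][150:350,150:500],0,255).astype(np.uint8))
E
```

```text
dieA px [275.5 282. ] 99 [array([432.4,  88.1]), array([27. , 27.6]), np.float64(76.6)] z [23.  29.3 41.9]
case px [446.  236.9] 275 [array([ 569.7, -363.1]), array([222.1,  93. ]), np.float64(67.6)] z [16.7 33.1 48.8]
case px [453.5 249.7] 112 [array([ 522.4, -409.5]), array([29. , 31.4]), np.float64(7.1)] z [22.2 32.9 47.3]
case px [457.  266.4] 28 [array([ 475.7, -416.1]), array([ 4.9, 71.4]), np.float64(6.2)] z [18.1 34.8 49. ]
boxdie px [202.5 262.6] 52 [array([487.6, 289.9]), array([23. , 25.4]), np.float64(1.8)] z [27.5 38.9 47.3]
boxdie px [183.7 265.9] 37 [array([476. , 346.8]), array([28.7, 16.8]), np.float64(50.5)] z [27.9 37.5 47.3]
```

View pics/t3.png

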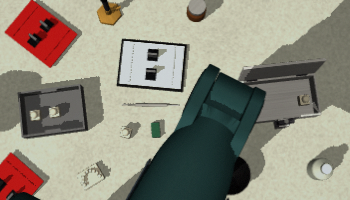

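Cover on the mat is centred (top of crop), die B stands in the case, and die A at crop (125,131) hasn't moved. Next is die A.

Emit:
{"fn": "carry_out", "kwargs": {
  "series": [
    [0, 6, 0, 0, 0, 0, 0.3],
    [-0.1, 12, 0, 0, 0, 0, 0.3],
    [-0.26, 18, 0, 0, 0, 0, 0.3],
    [-0.26, 22, 0, 0, 0, 0, 0.3],
    [-0.26, 22, -2, 0, 0, 0, 0.3],
    [-0.26, 22, -7, 0, 0, 0, 0.3],
    [-0.26, 22, -11, 0, 0, 0, 0.3],
    [-0.26, 22, -12.3, 0, 0, 0, 0.3],
    [-0.26, 22, -12.5, 0, 0, 0, 0.3],
    [-0.26, 22, -12.5, 0, 0, 0, 0.6],
    [-0.26, 22, -12.5, 0, 0, 0, 0.9],
    [-0.26, 22, -12.5, 0, 0, 0, 0.9],
    [-0.26, 22, -12.5, 0, 0, 0, 0.9],
    [-0.26, 22, -12.5, 0, 0, 0, 0.9]
  ]
}}

```text
time_s: 15.65
tcp_pos: [433.2, 87.5, 23.6]
eef_rot: [0.001, 0.78, 0.626, 0.001]
wrist_force: [0.1, -1.3, 7.8]
opening: 0.318
```

Emit:
{"fn": "carry_out", "kwargs": {
  "series": [
    [0, 0, 3, 0, 0, 0, 0.9],
    [0, 0, 8, 0, 0, 0, 0.9],
    [0, -3, 12, 0, 0, 0, 0.9],
    [1, -8, 12, 0, 0, 0.05, 0.9],
    [2, -13, 12, 0, 0, 0.1, 0.9],
    [3, -18, 12, 0, 0, 0.15, 0.9],
    [4, -23, 12, 0, 0, 0.2, 0.9],
    [5, -28, 12, 0, 0, 0.25, 0.9],
    [6, -33, 12, 0, 0, 0.33, 0.9],
    [7.5, -38, 12, 0, 0, 0.33, 0.9],
    [8.73, -42, 12, 0, 0, 0.33, 0.9],
    [8.73, -45, 12, 0, 0, 0.33, 0.9],
    [8.73, -45, 12, 0, 0, 0.33, 0.9],
    [8.73, -45, 8, 0, 0, 0.33, 0.9],
    [8.73, -45, 4, 0, 0, 0.33, 0.9],
    [8.73, -45, 1.5, 0, 0, 0.33, 0.9],
    [8.73, -45, 0.7, 0, 0, 0.33, 0.9],
    [8.73, -45, 0.48, 0, 0, 0.33, 0.9],
    [8.73, -45, 0.48, 0, 0, 0.33, 0.9],
    [8.73, -45, 0.48, 0, 0, 0.33, 0.7]
  ]
}}

```text
time_s: 18.15
tcp_pos: [525.1, -363.7, 30.4]
eef_rot: [0.006, 0.666, 0.746, 0.002]
wrist_force: [29.5, -3.7, 3.4]
opening: 0.318
```

There's an unexpected 29 N sideways: the gripper body is touching the turnbutton rib at this slot. I'll back off and use the slot at the +y end, which is clear of the rib.

Emit:
{"fn": "carry_out", "kwargs": {
  "series": [
    [0.7, 0, 0.2, 0, 0, 0, 0.9],
    [0.8, 0, 1.5, 0, 0, 0, 0.9],
    [0.8, 0, 4, 0, 0, 0, 0.9],
    [0.8, 0, 8, 0, 0, 0, 0.9],
    [0.8, 0, 12, 0, 0, 0, 0.9],
    [0.8, 0, 12, 0, 0, 0, 0.9]
  ]
}}

```text
time_s: 18.9
tcp_pos: [528.5, -362.7, 151.3]
eef_rot: [0.002, 0.667, 0.745, 0.0]
wrist_force: [-0.1, 0.1, -1.7]
opening: 0.318
```

```bash
python3 - <<'E'
from h import *
s=cam('scene'); cv2.imwrite('pics/s4.png',cv2.resize(s['pixels'][90:290,140:360],None,fx=3,fy=3))
E
```

```text
(no output)
```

View pics/s4.png

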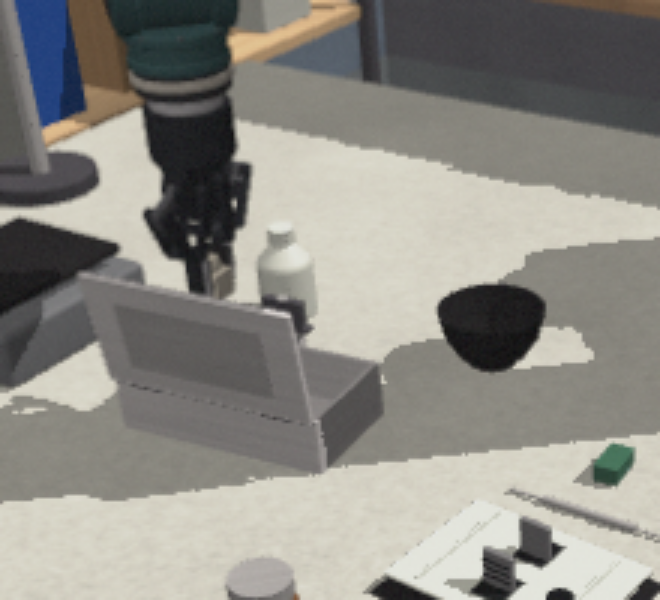

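The die is still held upright, and the knuckles bulge wide along the jaw direction, which explains the contact. Next is the +y end slot.

Emit:
{"fn": "carry_out", "kwargs": {
  "series": [
    [-1, 4, 0, 0, 0, 0, 0.9],
    [-1.72, 8, 0, 0, 0, 0, 0.9],
    [-1.72, 10, 0, 0, 0, 0, 0.9],
    [-1.72, 10, 0, 0, 0, 0, 0.9],
    [-1.72, 10, -4, 0, 0, 0, 0.9],
    [-1.72, 10, -8, 0, 0, 0, 0.9],
    [-1.72, 10, -11, 0, 0, 0, 0.9],
    [-1.72, 10, -11.8, 0, 0, 0, 0.9],
    [-1.72, 10, -11.95, 0, 0, 0, 0.9],
    [-1.72, 10, -11.95, 0, 0, 0, 0.9]
  ]
}}

```text
time_s: 20.2
tcp_pos: [510.9, -263.0, 28.6]
eef_rot: [0.0, 0.667, 0.745, 0.0]
wrist_force: [-0.0, -0.5, -0.4]
opening: 0.317
```

Emit:
{"fn": "carry_out", "kwargs": {
  "series": [
    [0, 0, -0.05, 0, 0, 0, 0.9],
    [0, 0, -0.05, 0, 0, 0, 0.55],
    [0, 0, -0.05, 0, 0, 0, 0.48],
    [0, 0, -0.05, 0, 0, 0, 0.48],
    [0, 0, 1, 0, 0, 0, 0.48],
    [0, 0, 4, 0, 0, 0, 0.48],
    [0, 0, 8, 0, 0, 0, 0.48],
    [0, 0, 12, 0, 0, 0, 0.4],
    [-2, 6, 12, 0, 0, 0, 0.3],
    [-4, 12, 12, 0, 0, 0, 0.3],
    [-6, 18, 12, 0, 0, 0, 0.3],
    [-6, 24, 12, 0, 0, 0, 0.3],
    [-6, 30, 12, 0, 0, 0, 0.3],
    [-6, 36, 12, 0, 0, 0, 0.3],
    [-6, 36, 12, 0, 0, 0, 0.3]
  ]
}}

```text
time_s: 22.08
tcp_pos: [449.9, 101.1, 148.7]
eef_rot: [0.0, 0.665, 0.747, 0.0]
wrist_force: [-0.1, -0.7, -0.1]
opening: 0.699
```

```bash
python3 - <<'E'
from h import *
c=cam('top'); P=cloud(c); Z=P[:,:,2]; g=c['pixels'].min(2)
rects(c,P,(Z>15)&(Z<50),31,(390,225,470,270),'case')
I=np.clip(1.7*cv2.resize(c['pixels'][230:295,160:245],None,fx=9,fy=9,interpolation=2),0,255).astype(np.uint8)
cv2.imwrite('pics/t5.png',I)
for t in(60,75,90,110): rects(c,P,(g>t)&(Z>15)&(Z<52),31,(172,236,228,282),'g%d'%t)
s=cam('scene'); Q=cloud(s).reshape(-1,3)
for x,y in((487.6,290),(478,345)):
    q=Q[(np.hypot(Q[:,0]-x,Q[:,1]-y)<30)&(Q[:,2]>36)&(Q[:,2]<49)]; print(len(q),q.mean(0).round(1))
E
```

```text
case px [444.3 237.2] 278 [array([ 569. , -358.5]), array([228.9,  96.2]), np.float64(68.3)] z [17.  34.2 48.8]
case px [453.5 249.6] 114 [array([ 522.4, -409.8]), array([29., 31.]), np.float64(7.1)] z [20.2 32.6 46.1]
case px [390.8 260.4] 32 [array([ 496. , -231.7]), array([56.3,  4.5]), np.float64(6.0)] z [18.3 34.  48.6]
case px [400.9 254.8] 109 [array([ 507.3, -261.2]), array([28.3, 28.1]), np.float64(90.0)] z [22.2 32.7 45.4]
case px [448.6 267.4] 20 [array([ 471.9, -393.7]), array([ 3.4, 48.4]), np.float64(6.2)] z [16.2 32.3 49.7]
g60 px [200.1 262.2] 28 [array([486.1, 299.7]), array([25.5,  5.6]), np.float64(2.0)] z [27.  33.6 46.2]
g60 px [184.3 265. ] 80 [array([479.6, 343.7]), array([27.2, 25.2]), np.float64(8.2)] z [28.2 35.  47.2]
g75 px [200. 262.] 27 [array([486.1, 299.7]), array([25.4,  5.6]), np.float64(2.0)] z [27.  33.8 46.2]
g75 px [183.6 265.6] 58 [array([479. , 343.4]), array([22.5, 26.2]), np.float64(0.1)] z [28.1 36.4 49.1]
g90 px [200.3 261.7] 21 [array([487.5, 299.8]), array([22.7,  5.6]), np.float64(2.0)] z [27.3 40.9 46.2]
g90 px [183.7 265.6] 42 [array([476.9, 346.7]), array([28.5, 17.6]), np.float64(46.3)] z [28.6 42.2 48.9]
46 [495.  290.7  40.5]
48 [485.9 345.1  40.3]
```

View pics/t5.png

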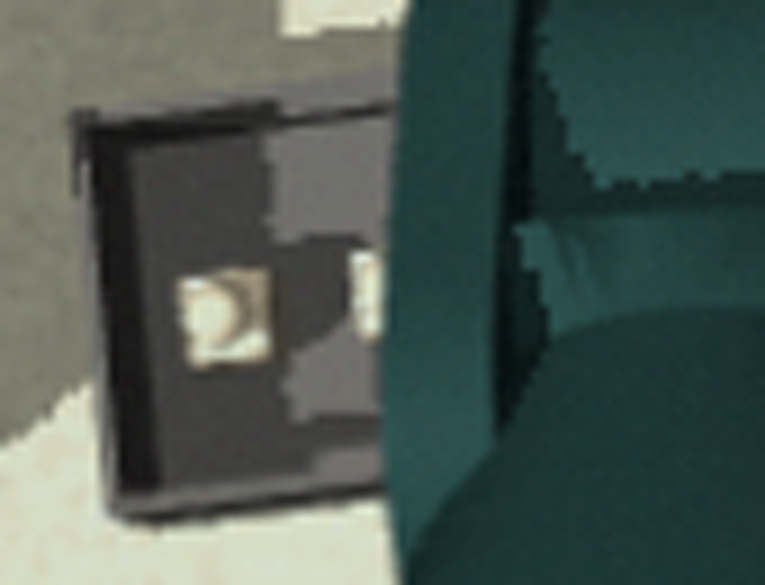

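Emit:
{"fn": "carry_out", "kwargs": {
  "series": [
    [1, 6, 0, 0, 0, 0.03, 0.35],
    [2, 12, 0, 0, 0, 0.03, 0.35],
    [2.93, 18, 0, 0, 0, 0.03, 0.35],
    [2.93, 24.6, 0, 0, 0, 0.03, 0.35],
    [2.93, 24.6, 0, 0, 0, 0.03, 0.35],
    [2.93, 24.6, -3, 0, 0, 0.03, 0.35],
    [2.93, 24.6, -7, 0, 0, 0.03, 0.35],
    [2.93, 24.6, -10, 0, 0, 0.03, 0.35],
    [2.93, 24.6, -11.8, 0, 0, 0.03, 0.35],
    [2.93, 24.6, -12, 0, 0, 0.03, 0.35],
    [2.93, 24.6, -12, 0, 0, 0.03, 0.6],
    [2.93, 24.6, -12, 0, 0, 0.03, 0.9],
    [2.93, 24.6, -12, 0, 0, 0.03, 0.9],
    [2.93, 24.6, -12, 0, 0, 0.03, 0.9],
    [2.93, 24.6, -12, 0, 0, 0.03, 0.9]
  ]
}}

```text
time_s: 24.05
tcp_pos: [480.6, 343.6, 29.2]
eef_rot: [0.001, 0.656, 0.755, 0.001]
wrist_force: [0.8, -4.2, 7.8]
opening: 0.32
```

Emit:
{"fn": "carry_out", "kwargs": {
  "series": [
    [0, 0, 3, 0, 0, 0, 0.9],
    [0, 0, 8, 0, 0, 0, 0.9],
    [0, 0, 13, 0, 0, 0, 0.9],
    [0.4, -5, 13, 0, 0, 0.1, 0.9],
    [0.8, -11, 13, 0, 0, 0.25, 0.9],
    [1.2, -17, 13, 0, 0, 0.4, 0.9],
    [1.6, -23, 13, 0, 0, 0.55, 0.9],
    [2, -29, 13, 0, 0, 0.7, 0.9],
    [2.4, -35, 13, 0, 0, 0.85, 0.9],
    [2.8, -41, 13, 0, 0, 1.0, 0.9],
    [3.2, -47, 13, 0, 0, 1.15, 0.9],
    [3.6, -53, 13, 0, 0, 1.3, 0.9],
    [4, -59, 13, 0, 0, 1.45, 0.9],
    [4.4, -65, 13, 0, 0, 1.541, 0.9],
    [4.79, -68, 13, 0, 0, 1.541, 0.9],
    [4.79, -70.56, 13, 0, 0, 1.541, 0.9],
    [4.79, -70.56, 13, 0, 0, 1.541, 0.9],
    [4.79, -70.56, 13, 0, 0, 1.541, 0.9]
  ]
}}

```text
time_s: 26.3
tcp_pos: [527.6, -361.3, 158.3]
eef_rot: [0.0, -0.056, 0.998, 0.0]
wrist_force: [0.0, -0.6, -0.9]
opening: 0.32
```

Emit:
{"fn": "carry_out", "kwargs": {
  "series": [
    [0, 0, -4, 0, 0, 0, 0.9],
    [0, 0, -8, 0, 0, 0, 0.9],
    [0, 0, -10, 0, 0, 0, 0.9],
    [0, 0, -11, 0, 0, 0, 0.9],
    [0, 0, -12, 0, 0, 0, 0.9],
    [0, 0, -12.7, 0, 0, 0, 0.9],
    [0, 0, -13, 0, 0, 0, 0.9],
    [0, 0, -13, 0, 0, 0, 0.9]
  ]
}}

```text
time_s: 27.3
tcp_pos: [527.8, -361.8, 29.2]
eef_rot: [0.0, -0.056, 0.998, -0.0]
wrist_force: [-3.4, 2.8, 10.9]
opening: 0.32
```

Emit:
{"fn": "carry_out", "kwargs": {
  "series": [
    [0, 0, 0.05, 0, 0, 0, 0.64],
    [0, 0, 0.05, 0, 0, 0, 0.6],
    [0, 0, 0.05, 0, 0, 0, 0.6],
    [0, 0, 1, 0, 0, 0, 0.6],
    [0, 0, 3, 0, 0, 0, 0.6],
    [0, 0, 7, 0, 0, 0, 0.6],
    [0, 0, 12, 0, 0, 0, 0.6],
    [0, 2, 12, 0, 0, -0.05, 0.5],
    [-0.4, 8, 12, 0, 0, -0.2, 0.35],
    [-0.8, 14, 12, 0, 0, -0.35, 0.35],
    [-1.2, 20, 12, 0, 0, -0.5, 0.35],
    [-1.6, 26, 12, 0, 0, -0.65, 0.35],
    [-2, 32, 12, 0, 0, -0.8, 0.35],
    [-2.4, 38, 12, 0, 0, -0.95, 0.35],
    [-2.8, 44, 12, 0, 0, -1.1, 0.35],
    [-3.2, 50, 12, 0, 0, -1.25, 0.35],
    [-3.6, 56, 12, 0, 0, -1.4, 0.35],
    [-3.97, 62, 12, 0, 0, -1.546, 0.35],
    [-3.97, 65.2, 12, 0, 0, -1.546, 0.35],
    [-3.97, 65.2, 12, 0, 0, -1.546, 0.35]
  ]
}}

```text
time_s: 29.8
tcp_pos: [487.7, 292.1, 148.4]
eef_rot: [0.0, 0.656, 0.754, 0.0]
wrist_force: [-0.3, -0.9, 0.2]
opening: 0.651
```

```bash
python3 - <<'E'
from h import *
c=cam('top'); P=cloud(c); Z=P[:,:,2]; print(monitor.state()['wrist_force'])
rects(c,P,(Z>15)&(Z<50),31,(390,225,470,270),'case')
E
```

```text
[-0.34135555 -0.61877026 -0.2996432 ]
case px [445.  237.6] 270 [array([ 528.5, -342.3]), array([110., 207.]), np.float64(6.2)] z [16.5 32.9 47.9]
case px [435.5 248.7] 110 [array([ 525. , -358.3]), array([29.4, 31.3]), np.float64(7.1)] z [22.7 33.  45.5]
case px [453.4 249.6] 113 [array([ 522.4, -409.5]), array([29. , 31.4]), np.float64(7.1)] z [19.9 32.3 46.7]
case px [390.8 259.7] 35 [array([ 497.5, -233. ]), array([ 5.6, 58.9]), np.float64(88.9)] z [21.9 37.4 49.4]
case px [400.9 254.8] 109 [array([ 507.3, -261.2]), array([28.4, 28.1]), np.float64(90.0)] z [21.1 32.4 45.9]
case px [455.1 266.7] 32 [array([ 474.9, -412. ]), array([ 4.7, 79.8]), np.float64(5.6)] z [18.3 33.5 48.5]
```

Emit:
{"fn": "carry_out", "kwargs": {
  "series": [
    [0, 0, -3, 0, 0, 0, 0.35],
    [0, 0, -7, 0, 0, 0, 0.35],
    [0, 0, -10, 0, 0, 0, 0.35],
    [0, 0, -11.8, 0, 0, 0, 0.35],
    [0, 0, -12, 0, 0, 0, 0.35],
    [0, 0, -12, 0, 0, 0, 0.6],
    [0, 0, -12, 0, 0, 0, 0.9],
    [0, 0, -12, 0, 0, 0, 0.9],
    [0, 0, -12, 0, 0, 0, 0.9],
    [0, 0, -12, 0, 0, 0, 0.9]
  ]
}}

```text
time_s: 31.1
tcp_pos: [488.7, 290.1, 29.2]
eef_rot: [0.001, 0.657, 0.753, 0.001]
wrist_force: [-0.1, -3.4, 7.0]
opening: 0.325
```

Emit:
{"fn": "carry_out", "kwargs": {
  "series": [
    [0, 0, 3, 0, 0, 0, 0.9],
    [0, 0, 8, 0, 0, 0, 0.9],
    [0, 0, 13, 0, 0, 0, 0.9],
    [0.4, -5, 13, 0, 0, 0.1, 0.9],
    [0.8, -11, 13, 0, 0, 0.25, 0.9],
    [1.2, -17, 13, 0, 0, 0.4, 0.9],
    [1.6, -23, 13, 0, 0, 0.55, 0.9],
    [2, -29, 13, 0, 0, 0.7, 0.9],
    [2.4, -35, 13, 0, 0, 0.85, 0.9],
    [2.8, -41, 13, 0, 0, 1.0, 0.9],
    [3.2, -47, 13, 0, 0, 1.15, 0.9],
    [3.41, -53, 13, 0, 0, 1.3, 0.9],
    [3.41, -57, 13, 0, 0, 1.45, 0.9],
    [3.41, -60.22, 13, 0, 0, 1.546, 0.9],
    [3.41, -60.22, 13, 0, 0, 1.546, 0.9],
    [3.41, -60.22, 13, 0, 0, 1.546, 0.9],
    [3.41, -60.22, 13, 0, 0, 1.546, 0.9]
  ]
}}

```text
time_s: 33.22
tcp_pos: [522.2, -311.1, 158.4]
eef_rot: [0.0, -0.056, 0.998, -0.0]
wrist_force: [-0.5, -0.4, 0.1]
opening: 0.321
```

Emit:
{"fn": "carry_out", "kwargs": {
  "series": [
    [0, 0, -4, 0, 0, 0, 0.9],
    [0, 0, -8, 0, 0, 0, 0.9],
    [0, 0, -10, 0, 0, 0, 0.9],
    [0, 0, -11, 0, 0, 0, 0.9],
    [0, 0, -12, 0, 0, 0, 0.9],
    [0, 0, -12.7, 0, 0, 0, 0.9],
    [0, 0, -12.95, 0, 0, 0, 0.9],
    [0, 0, -12.95, 0, 0, 0, 0.9]
  ]
}}

```text
time_s: 34.22
tcp_pos: [522.2, -312.1, 29.2]
eef_rot: [0.0, -0.056, 0.998, -0.0]
wrist_force: [-0.6, 0.8, 4.7]
opening: 0.32
```

Emit:
{"fn": "carry_out", "kwargs": {
  "series": [
    [0, 0, 0.03, 0, 0, 0, 0.64],
    [0, 0, 0.03, 0, 0, 0, 0.6],
    [0, 0, 0.03, 0, 0, 0, 0.6],
    [0, 0, 1, 0, 0, 0, 0.6],
    [0, 0, 3, 0, 0, 0, 0.6],
    [0, 0, 7, 0, 0, 0, 0.6],
    [0, 0, 13, 0, 0, 0, 0.6],
    [0, 3, 18, 0, 0, 0, 1],
    [-2, 9, 21, 0, 0, 0, 1],
    [-3, 15, 21, 0, 0, 0, 1],
    [-3, 20, 21, 0, 0, 0, 1],
    [-3, 20, 21, 0, 0, 0, 1]
  ]
}}

```text
time_s: 35.72
tcp_pos: [491.6, -109.1, 239.8]
eef_rot: [0.001, -0.057, 0.998, -0.0]
wrist_force: [-0.8, -0.8, 0.1]
opening: -0.002
```

```bash
python3 - <<'E'
from h import *
c=cam('top'); P=cloud(c); Z=P[:,:,2]
rects(c,P,(Z>15)&(Z<50),31,(390,225,470,270),'case')
cv2.imwrite('pics/t6.png',np.clip(1.6*cv2.resize(c['pixels'][120:360,150:490],None,fx=2,fy=2),0,255).astype(np.uint8))
E
```

```text
case px [435.7 237.7] 359 [array([ 559. , -360.3]), array([209.8, 100.2]), np.float64(74.4)] z [17.5 32.7 48.4]
case px [435.4 248.6] 114 [array([ 525.2, -358.3]), array([29. , 31.3]), np.float64(7.1)] z [19.6 32.3 46.5]
case px [417.7 250.2] 110 [array([ 521.3, -307.9]), array([30.8, 28.2]), np.float64(90.0)] z [21.7 33.5 47.1]
case px [453.3 249.7] 115 [array([ 522.6, -409.1]), array([29.8, 32.1]), np.float64(11.1)] z [18.2 32.  46.4]
case px [391.  261.6] 31 [array([ 490.4, -232.9]), array([ 5.6, 44.8]), np.float64(88.9)] z [18.1 34.4 49. ]
case px [457.9 266.4] 27 [array([ 475.1, -420.4]), array([ 3.2, 63. ]), np.float64(5.8)] z [16.9 34.3 47.3]
```

View pics/t6.png

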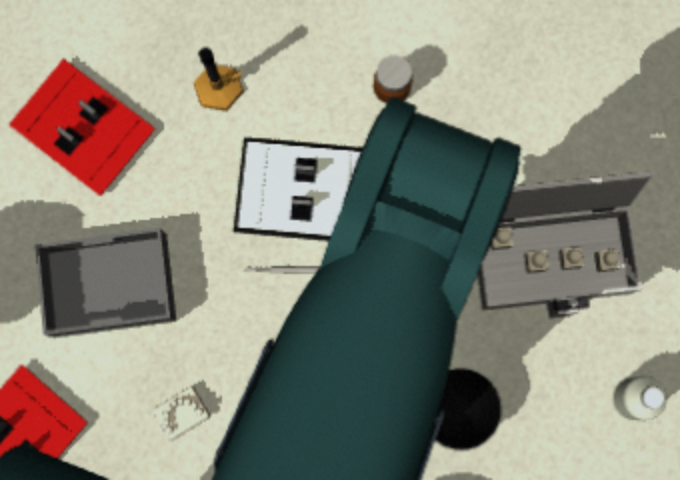

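All four dies are in the case and the box is empty. The +y one has shifted to crop (503,237), near the back wall, which looks like the announced knock. I'll check that it stands upright.

```bash
python3 - <<'E'
from h import *
c=load('top'); P=cloud(c); Z=P[:,:,2]
cv2.imwrite('pics/t7.png',np.clip(1.7*cv2.resize(c['pixels'][205:285,380:480],None,fx=7,fy=7,interpolation=2),0,255).astype(np.uint8))
th=np.deg2rad(6.4);a=P[:,:,0]*np.cos(th)+P[:,:,1]*np.sin(th)-484; b=-P[:,:,0]*np.sin(th)+P[:,:,1]*np.cos(th)+393
m=(Z>24)&(Z<49)&(abs(a)<50)&(b>55)&(b<95); print(m.sum(), np.percentile(a[m],[3,50,97]),np.percentile(b[m],[3,50,97]),np.percentile(Z[m],[5,50,95]))
np.set_printoptions(linewidth=200); print(Z[228:250,392:412].round().astype(int))
E
```

```text
81 [24.62496524 34.54233624 49.01614247] [57.49170174 70.14481853 82.33884981] [27.51137511 36.07082085 46.3419486 ]
[[ 708  710  707  706  709  707  709  706  695  689   75   77   70   67   72   65   61   67   58   65]
 [ 708  709  709  708  710  709  711  694  693  680   66   63   64   60   64    5   56   61   52   57]
 [ 709  707  710  710  707  709  706  695  688   64   56   58   49   54   61   52   61   52   58   59]
 [ 711  711  711  711  709  709  709  691  686   55   56   52   53   58   54   55   51   48   50   49]
 [ 706  710  709  710  709  709  692  692   54   46   43   46   37   38   37   38   29   30   24   28]
 [ 713  708  710  706  709  708  689  686   33 1474   27   33   30   31   20   14   16   14   11   14]
 [ 709  710  710  710  709  708  690  676   30   37   31   28   30   32   -4    8    5    8    6    8]
 [ 713  707  712  708  711  692  684   40   46   46   41   47   31   32    7    8    7   10    5    6]
 [ 710  713  710  709  711  689  686   36   42   47   46   43   43   23   10    6    6    4    2    3]
 [ 710  711  710  711  690  689   36   43   38   44   45
[... 583 characters left out ...]
   11   30   28   35   33   25   28   32   28   23    9    2    2    6    5    4]
 [ 713  710  674    3   17   23   21   22   18   14   10   13    4    6   -3    7    5    1    5    1]
 [ 711  712    9    6    8    1    4    6    6    4   -3    2    5    1    2    1    7    6    7    6]
 [ 711  675   12    2    6    2    6    5    1   -2    8    8    4    4   -3    2    4    6    8   -2]
 [ 711    7   13    9    4   10    5    4    3    9    4    2    4    8   -3    3   -7    7    4    1]
 [ 670    4    6    7    5    3    3    7    9    5    4    6    9   12   -1   10   -2    3    8    0]
 [  58    7    5    8    6    5    9    2    6    6   10   -1    7    2   -2    7    1    7    4    3]]
```

View pics/t7.png

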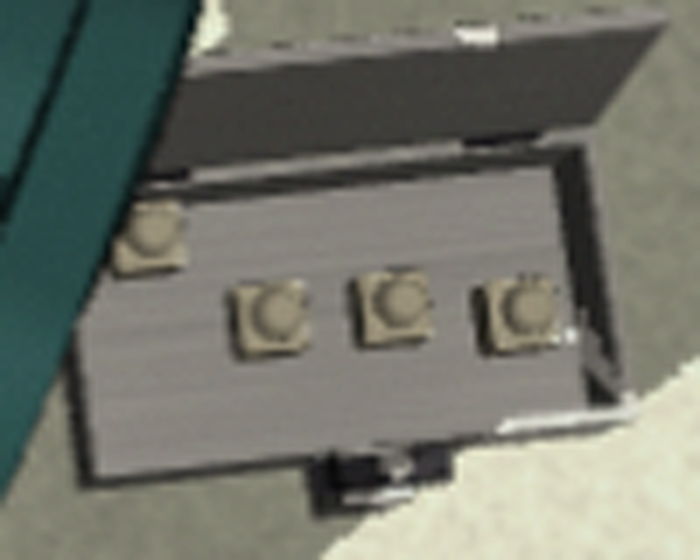

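All four dies stand upright (bases about 31, stump tops about 45), so I leave the shifted one. Next I go behind the lid with the fingers shut.

Emit:
{"fn": "carry_out", "kwargs": {
  "series": [
    [3, -4, 0, 0, 0, 0, 1],
    [6, -8, 0, 0, 0, 0, 1],
    [9, -13, 0, 0, 0, 0, 1],
    [12, -17, 0, 0, 0, 0, 1],
    [13.9, -21.3, 0, 0, 0, 0, 1],
    [13.9, -21.3, 0, 0, 0, 0, 1],
    [13.9, -21.3, 0, 0, 0, 0, 1],
    [13.9, -21.3, -4, 0, 0, 0, 1],
    [13.9, -21.3, -8, 0, 0, 0, 1],
    [13.9, -21.3, -8.2, 0, 0, 0, 1],
    [13.9, -21.3, -8.2, 0, 0, 0, 1]
  ]
}}

```text
time_s: 37.15
tcp_pos: [631.3, -325.0, 158.5]
eef_rot: [0.001, -0.056, 0.998, -0.001]
wrist_force: [0.5, -1.1, -0.0]
opening: 0.003
```

Emit:
{"fn": "carry_out", "kwargs": {
  "series": [
    [-1.6, -0.15, 0, 0, 0, 0, 1],
    [-3.3, -0.33, 0, 0, 0, 0, 1],
    [-4.8, -0.5, 0, 0, 0, 0, 1],
    [-6.4, -0.67, 0, 0, 0, 0, 1],
    [-7.6, -0.8, -0.3, 0, 0, 0, 1],
    [-8.8, -0.94, -0.8, 0, 0, 0, 1],
    [-9.9, -1.05, -1.5, 0, 0, 0, 1],
    [-10.8, -1.18, -2.3, 0, 0, 0, 1],
    [-11.6, -1.27, -3.3, 0, 0, 0, 1],
    [-12.3, -1.35, -4.4, 0, 0, 0, 1]
  ]
}}

```text
time_s: 38.4
tcp_pos: [507.8, -338.8, 112.1]
eef_rot: [0.0, -0.056, 0.998, -0.0]
wrist_force: [1.3, -0.9, 0.8]
opening: 0.004
```

Emit:
{"fn": "carry_out", "kwargs": {
  "series": [
    [-0.4, -0.04, -0.8, 0, 0, 0, 1],
    [-0.7, -0.08, -1.6, 0, 0, 0, 1],
    [-0.9, -0.1, -2.4, 0, 0, 0, 1],
    [-1.0, -0.1, -2.9, 0, 0, 0, 1],
    [-1.0, -0.1, -3.1, 0, 0, 0, 1],
    [-1.0, -0.1, -3.1, 0, 0, 0, 1]
  ]
}}

```text
time_s: 39.15
tcp_pos: [498.1, -339.6, 81.6]
eef_rot: [-0.0, -0.056, 0.998, -0.0]
wrist_force: [0.2, 0.1, 0.2]
opening: -0.003
```

Emit:
{"fn": "carry_out", "kwargs": {
  "series": [
    [0, 0, -0.1, 0, 0, 0, 1],
    [0, 0, -0.2, 0, 0, 0, 1],
    [0, 0, -0.3, 0, 0, 0, 1],
    [0, 0, -0.3, 0, 0, 0, 1]
  ]
}}

```text
time_s: 39.65
tcp_pos: [498.2, -339.8, 81.2]
eef_rot: [0.001, -0.056, 0.998, -0.001]
wrist_force: [-10.1, 8.0, 37.8]
opening: 0.002
```

```bash
python3 - <<'E'
from h import *
s=cam('scene'); cv2.imwrite('pics/s8.png',cv2.resize(s['pixels'][120:270,140:320],None,fx=4,fy=4)); Q=cloud(s).reshape(-1,3)
th=np.deg2rad(6.4);a=Q[:,0]*np.cos(th)+Q[:,1]*np.sin(th)-484; b=-Q[:,0]*np.sin(th)+Q[:,1]*np.cos(th)+393
m=(Q[:,2]>40)&(Q[:,2]<200)&(abs(b)<100)&((abs(b)>45))
for lo in range(-60,70,15):
    k=m&(a>lo)&(a<lo+15); print(lo,k.sum(),np.percentile(Q[k,2],[10,50,90]).round(1) if k.sum() else '')
E
```

```text
-60 69 [60.  61.8 63.5]
-45 115 [ 60.3  62.4 153.1]
-30 183 [ 61.   63.9 156.2]
-15 131 [ 60.6  63.  147.2]
0 99 [60.4 62.1 63.9]
15 105 [60.3 62.3 63.9]
30 113 [60.2 62.1 64.1]
45 239 [42.6 58.9 62.5]
60 83 [47.7 56.1 59.8]
```

View pics/s8.png

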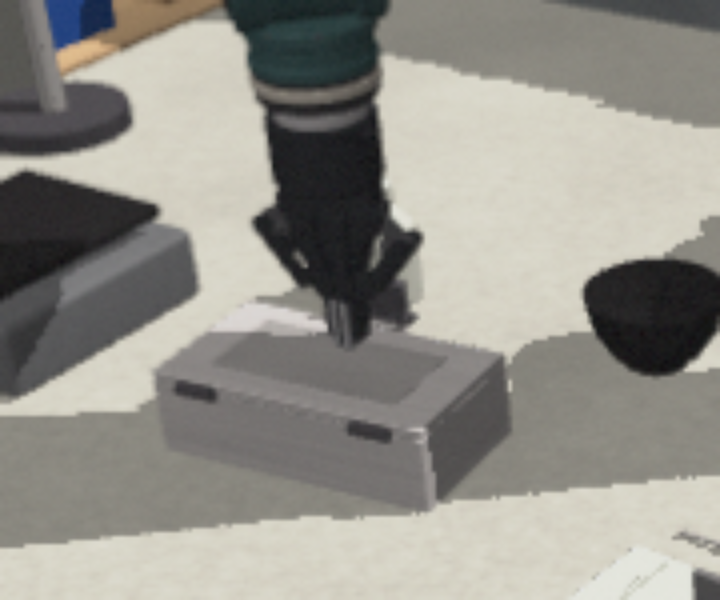

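The lid lies flat all over (z about 62–64). I'll lift off, move aside and measure the rib.

Emit:
{"fn": "carry_out", "kwargs": {
  "series": [
    [0, 0, 1, 0, 0, 0, 1],
    [0, 0, 5, 0, 0, 0, 1],
    [0, 3, 11, 0, 0, -0.1, 1],
    [-1, 9, 14, 0, 0, -0.25, 0.8],
    [-2, 15, 14, 0, 0, -0.4, 0.6],
    [-3, 21, 14, 0, 0, -0.55, 0.5],
    [-3, 26, 14, 0, 0, -0.7, 0.5],
    [-3, 26, 14, 0, 0, -0.87, 0.5],
    [-3, 26, 14, 0, 0, -1.04, 0.5],
    [-3, 26, 14, 0, 0, -1.21, 0.5],
    [-3, 26, 14, 0, 0, -1.38, 0.5],
    [-3, 26, 14, 0, 0, -1.571, 0.5],
    [-3, 26, 14, 0, 0, -1.571, 0.5]
  ]
}}

```text
time_s: 41.32
tcp_pos: [468.1, -79.6, 218.7]
eef_rot: [0.0, 0.666, 0.746, 0.0]
wrist_force: [0.1, 0.2, 0.2]
opening: 0.498
```

```bash
python3 - <<'E'
from h import *
for n in('top','scene'):
    c=cam(n); P=cloud(c); Z=P[:,:,2]
    m=(Z>86)&(Z<104)&(P[:,:,0]>425)&(P[:,:,0]<485)&(P[:,:,1]>-385)&(P[:,:,1]<-295)
    vu=np.argwhere(m); X=onplane(c,vu[:,::-1],97)[:,:2].astype(np.float32)
    r=cv2.minAreaRect(X); print(n,len(X),r,X.mean(0))
    m=(Z>52)&(Z<75)&(P[:,:,0]>440)&(P[:,:,0]<620)&(P[:,:,1]>-480)&(P[:,:,1]<-210)
    X=onplane(c,np.argwhere(m)[:,::-1],64.5)[:,:2].astype(np.float32); print('lid',cv2.minAreaRect(X),np.median(Z[m]))
c=load('top'); cv2.imwrite('pics/t9.png',np.clip(1.7*cv2.resize(c['pixels'][205:295,380:480],None,fx=6,fy=6,interpolation=2),0,255).astype(np.uint8))
E
```

```text
top 71 ((455.0295715332031, -341.7735900878906), (11.535832405090332, 45.96772003173828), 6.943280220031738) [ 455.02625 -341.55823]
lid ((515.6749267578125, -336.41302490234375), (144.8670196533203, 217.9436492919922), 6.462690353393555) 64.40933209268034
scene 59 ((464.6984558105469, -331.9417724609375), (24.274425506591797, 51.95125961303711), 2.0179474353790283) [ 466.35226 -332.82788]
lid ((522.5847778320312, -325.83984375), (165.76161193847656, 223.01588439941406), 6.2138237953186035) 61.9121350604195
```

View pics/t9.png

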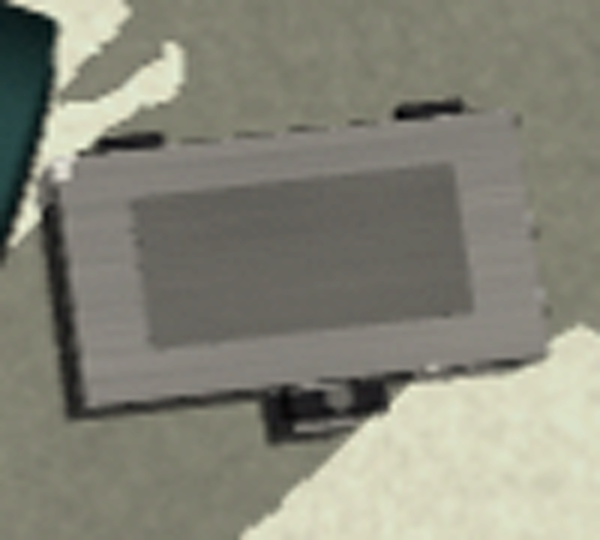

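The top view shows the lid shut and the rib 46x11.5 at (455.0,-341.7), which matches its spec of 44x10. I'll grip it.

Emit:
{"fn": "carry_out", "kwargs": {
  "series": [
    [-0.3, -6, 0, 0, 0, 0, 0.5],
    [-0.6, -12, 0, 0, 0, 0, 0.5],
    [-0.9, -18, 0, 0, 0, 0, 0.5],
    [-1.26, -23, -1, 0, 0, 0, 0.5],
    [-1.26, -26.3, -3, 0, 0, 0, 0.5],
    [-1.26, -26.3, -3, 0, 0, 0, 0.5],
    [-1.26, -26.3, -7, 0, 0, 0, 0.5],
    [-1.26, -26.3, -11, 0, 0, 0, 0.5],
    [-1.26, -26.3, -12.6, 0, 0, 0, 0.5],
    [-1.26, -26.3, -12.6, 0, 0, 0, 0.5],
    [-1.26, -26.3, -12.6, 0, 0, 0, 0.8],
    [-1.26, -26.3, -12.6, 0, 0, 0, 1],
    [-1.26, -26.3, -12.6, 0, 0, 0, 1],
    [-1.26, -26.3, -12.6, 0, 0, 0, 1]
  ],
  "newtons": 25
}}

```text
time_s: 43.18
tcp_pos: [456.8, -342.7, 93.9]
eef_rot: [0.001, 0.666, 0.746, 0.001]
wrist_force: [6.6, 3.2, 4.7]
opening: 0.11
```

Emit:
{"fn": "carry_out", "kwargs": {
  "series": [
    [0.1, 0, 0, 0, 0, 0.12, 1],
    [0.1, 0, 0, 0, 0, 0.26, 1],
    [0.1, 0, 0, 0, 0, 0.4, 1],
    [0.1, 0, 0, 0, 0, 0.54, 1],
    [0.1, 0, 0, 0, 0, 0.68, 1],
    [0.1, 0, 0, 0, 0, 0.82, 1],
    [0.1, 0, 0, 0, 0, 0.96, 1],
    [0.1, 0, 0, 0, 0, 1.1, 1],
    [0.1, 0, 0, 0, 0, 1.24, 1],
    [0.1, 0, 0, 0, 0, 1.38, 1],
    [0.1, 0, 0, 0, 0, 1.5, 1],
    [0.1, 0, 0, 0, 0, 1.58, 1],
    [0.1, 0, 0, 0, 0, 1.58, 1],
    [0.1, 0, 0, 0, 0, 1.58, 1]
  ]
}}

```text
time_s: 44.92
tcp_pos: [455.6, -344.6, 93.9]
eef_rot: [-0.001, -0.059, 0.998, -0.002]
wrist_force: [-12.2, -10.3, 6.9]
opening: 0.108
```

```bash
python3 -c "
from h import *
s=monitor.state(); print(s['torque'],s['wrist_force'],s['joints'],s['eef_rot'])"
```

```text
[-2.21735723  2.3028325  -0.3094941 ] [-12.19355191 -10.32051057   6.90361753] [-0.78802331  0.42862244 -0.23189719  0.90799373 -0.00465307 -0.90674624] [-9.88259926e-04 -5.93237619e-02  9.98235431e-01 -2.39563566e-03]
```

Emit:
{"fn": "carry_out", "kwargs": {
  "series": [
    [0, -0.1, 0, 0, 0, 0, 0.85],
    [0, -0.1, 0, 0, 0, 0, 0.7],
    [0, -0.1, 0, 0, 0, 0, 0.7],
    [0, -0.1, 2, 0, 0, 0, 0.7],
    [0, -0.1, 6, 0, 0, 0, 0.7],
    [0, 0, 11, 0, 0, 0, 0.5],
    [0, 6, 14, 0, 0, 0, 0.5],
    [0, 12, 14, 0, 0, 0, 0.5],
    [-2, 18, 14, 0, 0, 0, 0.5],
    [-4, 24, 14, 0, 0, 0, 0.5],
    [-8, 28, 14, 0, 0, 0, 0.5],
    [-8, 28, 14, 0, 0, 0, 0.5]
  ]
}}

```text
time_s: 46.42
tcp_pos: [374.1, -60.1, 232.9]
eef_rot: [0.0, -0.062, 0.998, 0.0]
wrist_force: [-0.1, 0.3, -0.1]
opening: 0.501
```

```bash
python3 - <<'E'
from h import *
c=cam('top'); s=cam('scene'); P=cloud(c); Z=P[:,:,2]
m=(Z>84)&(Z<104)&(P[:,:,0]>420)&(P[:,:,0]<495)&(P[:,:,1]>-385)&(P[:,:,1]<-295)
X=onplane(c,np.argwhere(m)[:,::-1],97)[:,:2].astype(np.float32); print('rib',len(X),cv2.minAreaRect(X))
k=c['pixels'].min(2)
rects(c,P,(Z>12)&(Z<30)&(k>70),19,(255,170,350,255),'cover',200)
m=(Z>56)&(Z<72)&(P[:,:,0]>480)&(P[:,:,0]<590)&(P[:,:,1]>-440)&(P[:,:,1]<-235)
A=np.c_[P[m][:,:2],np.ones(m.sum())]; print('lid plane',np.linalg.lstsq(A,P[m][:,2],rcond=None)[0],np.median(Z[m]))
I=np.vstack([cv2.resize(c['pixels'][130:350,140:500],(720,440))[:, :],np.zeros((1,720,3),np.uint8)])
cv2.imwrite('pics/tA.png',np.clip(1.6*I,0,255).astype(np.uint8))
E
```

```text
rib 79 ((455.26885986328125, -341.9357604980469), (43.47111511230469, 13.674051284790039), 6.434464931488037)
cover px [301.6 214.6] 2340 [array([625.6,  17.1]), array([174.7, 125.2]), np.float64(84.7)] z [14.2 19.2 24.5]
lid plane [-6.81427655e-03  7.09835620e-04  6.83915282e+01] 64.56080212810141
```

View pics/tA.png

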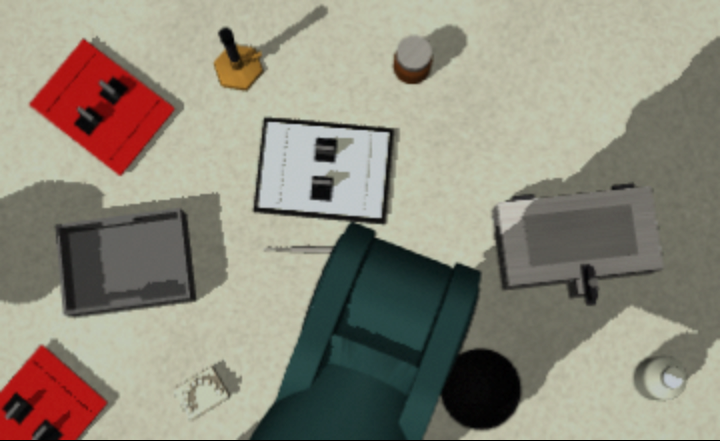

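The box is empty and the cover is centred on the mat. The lid is flat at z 64.5, and the rib is square across it (6.4°, equal to the case yaw). I'm handing in.

```bash
python3 -c "
from rig import finish_job
print(finish_job())"
```

```text
the job is handed in; nothing more can be done
None
```

The job is done and handed in at about 46 s. I unclipped the cover and laid it on the mat, stood all four dies in the case (two from the dust box, two loose), shut the lid and turned the turnbutton square across it.

**Last checks:**
- **Cover:** it lies at (625.6, 17.1), right way up and aligned with the mat, whose centre I measured at (627.9, 17.3).
- **Dies:** the last look before shutting showed all four upright in the case and the box empty.
- **Lid:** it is flat, with its top at 64.6 mm against the 64.5 mm expected.
- **Turnbutton:** its rib now points at 6.4°, the same as the case's x axis, so it is square across the lid. It was turned until it met its stop.

**Departures from plan:**
- **Contact with the turnbutton:** at my first choice of slot the gripper pressed sideways on what I took to be the turnbutton's rib, about 30 N (limit 40 N). I backed off and used other slots.
- **Shifted die:** the die at the +y end of the case was later found a few centimetres towards the back wall. I took this for the announced knock, though I can't rule out having pushed it. It was still upright, so I left it.
- **Pressing the lid:** pushing it fully shut reached about 38 N at the fingertips for a moment.
- **Not seen at the end:** the wax block was hidden under the arm in the final picture. No move of mine went near it.

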